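Run a half-shaft along the bench hoist rail and stop it dead over its stand

ROBOT

A 6-joint arm with a two-finger parallel gripper is mounted at the origin on the work surface. World frame = base frame: x ahead of the robot, y to its left, z up, the work surface at z = 0. Lengths are in m, angles in rad, forces in N, time in s.
With the tool pointing down it reaches from about 0.4 to 0.825 m from the base axis. Payload 7 kg.
Tool frame: the origin (TCP) lies at the very end of the fingers, on their centre line; the grasp point (between the pads) lies 19 mm behind it; z points along the fingers, y is the line along which they close (so a half turn about z gives the same grasp; the last joint's range is limited). The gripper opens to 88 mm and grips with 3 to 60 N. Pads are 19 mm wide; open, the fingers measure 130 mm over their backs; the gripper's body (78 mm by 193 mm) begins 47 mm behind the grasp point.
Start: joints at [-1.023, 0.359, 0.012, 0, -1.224, -0.288], TCP at [0.173, -0.652, 0.227] pointing down, gripper open.
Joint ranges: [-3.07, 3.07], [-1.43, 2.12], [-1.02, 1.25], [-3.03, 1.67], [-3.05, -0], [-3.03, 3.03]. Speed limits (rad/s): [2.39, 2.39, 3.01, 3.14, 3.14, 3.14].

INTERFACE

Orientations are given as [roll, pitch, yaw] about the fixed x, y, z axes, in that order (R = Rz(yaw) Ry(pitch) Rx(roll)).
In Python, from station import * gives the robot as it stands.
- The arm moves only by the tool servo_tool, never from a script. Its argument "moves" is a list of rows, each an object of numbers: "jaw": the opening, from 0 (shut) to 1 (fully open); "dx", "dy", "dz": the shift along the world's x, y, z in m; "roll": the turn about the world's z in degrees. A call has exactly 10 rows; each row shifts and turns the commanded pose from where the row before left it; what a row does not reach is not made up. A row lasts 1/8 s, in which the tool goes at most 62.5 mm and 10.7 degrees, less where a joint would pass 70% of its speed; a pose out of reach is approached as far as the arm can. A call with a gripper value outside its range is refused whole. The fingers move at their own pace and stop on an object; "newtons" is the grip in N (left out, the last holds). Time passes only in rows, so rows that do not move let the fingers close, or fill a call up. It gives the time, the measured TCP pose, the force, the opening and the grip force at its end, in the units of the state.
- get_state(): the state, without advancing time (a new reading comes with each control period).
- grab_frame(name): name is "scene" or "top"; returns (picture, depth): 420x560x3 uint8, red, green, blue; 420x560 float32, m along the optical axis (not along the pixel's ray), 0 where there is no reading.
- calibration(name): a dict with "intrinsics" (3x3 intrinsics, pixels), "k1" (the pictures are not rectified: a ray, as slopes to the right and down, at radius r is drawn at 1 + k1 r^2 times it, then the intrinsics apply), "R" (3x3) and "t" (3): a world point X has camera coordinates R X + t. Camera axes: x right, y down, z forward; pixel columns grow to the right and rows downward; lengths in m; the calibration is good to about 2 mm. A picture is of the moment at which its call begins. calibration takes no time and is no camera call.
- job_done(): hands the job in; it is judged then, once.
The state is a dict: "t": time; "q": joint angles; "qd": joint speeds; "joint_efforts": joint torques, N m; "eef_pos": TCP position; "ee_rot": TCP orientation; "force": force on the tool from outside, world axes, zero at the start; "moment": the same for the moment, N m; "width": finger opening in m; "gripper_force": force on a finger pad.
Only numpy, scipy, OpenCV 4.12 (cv2) and the standard library are available. Lean on these libraries where they do the work, as an engineer would, in place of code of your own. Each camera call takes 0.05 s, during which the arm holds its last target. There are 200 camera calls.

TASK

Pull up the parking pin that holds the hanging half-shaft askew; this sets it swinging. Then, by the trolley's grip alone, run the trolley along its rail, calm the swing and stop the shaft hanging level and still, centred above the V-rest stand, for several seconds, ready to be lowered, and let go of the trolley. Never touch the shaft itself, never let it swing much wider than it was parked, and leave the other things on the bench alone.

Things in the scene. Friction and masses are not known exactly. Their poses are not given: they have to be found in the camera images.
- gantry: Yellow gallows frame on two rear posts (on the side away from the robot) carrying a steel rail 24 x 24 mm, 620 mm long, along the frame's own y axis, rail top 289 mm above the bench. Fixed. Origin: on the bench plumb below the middle of the rail; z up; the frame's -x side is the robot's side. The posts stand 150 mm behind the rail, arms at y = +-295 mm, all at most 290 mm high.
- pin (a joint): Parking pin: vertical steel pin, 14 mm diameter, with a black round knob, in a bracket near the rail's -y end on the robot's side. 0 = down (blocks the shaft's lug), grows upwards to 0.035 m (stop). Friction about 2.5 N keeps it where it is left. The lug comes free at about 0.02 to 0.024 m; raise it fully.
- pin_grip (a point): Middle of the pin's knob (28 mm diameter, 27 mm high, top 309 mm above the bench when down). The bracket beneath is 10 mm under the knob, top at 272 mm. Grip it from above with the fingers closing along the rail; knob axis is 75 mm from the rail axis.
- trolley (a joint): Travel of the hoist trolley along the rail, in m: 0 at its start stop (where it stands with the shaft parked; gantry y = -200 mm), growing towards the gantry's +y to 0.40 (stop). Trolley 0.5 kg; rolling friction about 2 N and 4 N s/m, so it stays where it is left. The swing pivot is on the trolley, 235 mm above the bench.
- trolley_grip (a point): Grip point on the black square post (30 x 30 mm, 46 mm high, sides along and across the rail) on top of the trolley; post top 13 mm above this point, at 345 mm above the bench; post foot 33 mm below it. Plumb above the swing pivot. Grip from above, fingers closing along the rail.
- hanger (a joint): Swing angle of the shaft, rad, about the gantry's x axis: 0 = level, plumb below the trolley; positive = swung towards gantry +y (its +y end high). Parked at -0.30 against the pin. Almost undamped (fades to a third in over a minute). Nominal period 1.37 s whatever the mass (equivalent simple pendulum L = 0.465 m: angle'' = -(9.81*angle + trolley acceleration)/L).
- shaft: Half-shaft hung on the trolley in a two-legged hanger: 22 mm steel bar along the gantry's y, with a 56 mm diameter, 55 mm long joint cup at each end, 470 mm overall, about 0.9 kg (hidden variation). It is carried by a clamp 110 mm long, whose 12 mm lug reaches 92 mm towards the robot and bears on the parking pin. Origin mid-axis, 95 mm below the pivot; y along the shaft, z up. Not to be touched.
- shaft_mid (a point): Middle of the half-shaft on its axis, 140 mm above the bench when level.
- stand: Aluminium shaft stand fixed to the bench plumb under the rail: base 90 x 220 x 10 mm with two V rests 170 mm apart, 50 mm high. Origin at the centre of its underside, y along the rail like the gantry's. The shaft's middle has to stop above this origin.
- jar: White plastic grease jar with a black cap, 64 mm diameter, 100 mm high, upright on the bench between robot and gantry. Leave alone.
- partbox: Small cardboard parts box 100 x 70 x 50 mm on the bench before the gantry, to the left. Leave alone.
- spanner: Steel spanner, 160 mm long, lying on the bench before the gantry, to the right. Leave alone.
Not all that is in view belongs to the job. Of the things shaped like the stand, the aluminium one is meant.

How it is judged:
By the outcome, as a careful person would: the job done as asked, in the order asked, and still so for the second after the job is handed in, with the robot touching nothing.
It also fails if it takes over 54 s, if anything falls off the work surface, if the arm or the gripper's body presses on something with over 40 N, if the wrist force passes 120 N, or if a joint passes its speed limit or range.

## Working session

There is one attempt and no reset: what is moved stays moved. The work goes in short steps, Python scripts to look and compute and a tool call to move; the robot and the scene stay as the last step left them, time stands still between calls to the robot, and variables do not carry over. Pictures are saved under pics/ and viewed, at most 10 in all, crops included, and the job is handed in when it is done.

Besides the shell and the picture viewer there is one more tool, called by a JSON object that holds its "op" and its "data". servo_tool: Moves the arm, as the interface text tells. Its arguments: {"type":"object","properties":{"moves":{"type":"array","items":{"type":"object","properties":{"jaw":{"type":"number"},"dx":{"type":"number"},"dy":{"type":"number"},"dz":{"type":"number"},"roll":{"type":"number"}}}},"newtons":{"type":"number"}},"required":["moves"]}

```bash
mkdir -p pics; cat > h.py <<'E'
from station import *
import numpy as np, cv2
def cloud(name, d):
    c=calibration(name); K=np.array(c["intrinsics"]); R=np.array(c["R"]); t=np.array(c["t"])
    v,u=np.mgrid[:d.shape[0],:d.shape[1]]
    p=cv2.undistortPoints(np.stack([u,v],-1).reshape(-1,1,2).astype(np.float64),K,np.array([c["k1"],0,0,0,0.])).reshape(d.shape+(2,))
    P=np.dstack([p[...,0]*d,p[...,1]*d,d])
    W=(P-t)@R; W[d<=0]=np.nan
    return W
E
python3 - <<'E'
from h import *
for n in ("scene","top"):
    im,d=grab_frame(n); cv2.imwrite(f"pics/{n}0.png",im[...,::-1]); W=cloud(n,d); np.savez(f"{n}0.npz",im=im,W=W)
    c=calibration(n); print(n,-np.array(c["R"]).T@np.array(c["t"]))
print(get_state())
E
```

```text
scene [0.91768044 0.74116808 0.81185998]
top [0.35762332 0.08592034 1.2674306 ]
{'t': 0.1, 'q': array([-1.02293911e+00,  3.59293161e-01,  1.11769408e-02, -2.96616114e-04,
       -1.22410966e+00, -2.88079325e-01]), 'qd': array([-0.00029746, -0.00170498,  0.00268055,  0.00106554,  0.00017705,
       -0.00055688]), 'joint_efforts': array([ 4.11307274e-04, -5.84163344e+01,  2.93749702e+01,  7.01556131e+00,
        1.01276982e-02, -4.60411741e-05]), 'eef_pos': array([ 0.17323347, -0.65194961,  0.22574434]), 'ee_rot': array([ 3.14014278e+00, -1.38820630e-04, -2.88191564e+00]), 'force': array([ 0.02890579,  0.78285718, -1.21146424]), 'moment': array([ 0.02361128,  0.01265427, -0.00015661]), 'gripper_force': 0.0, 'width': 0.08744500463695305}
```

View pics/scene0.png

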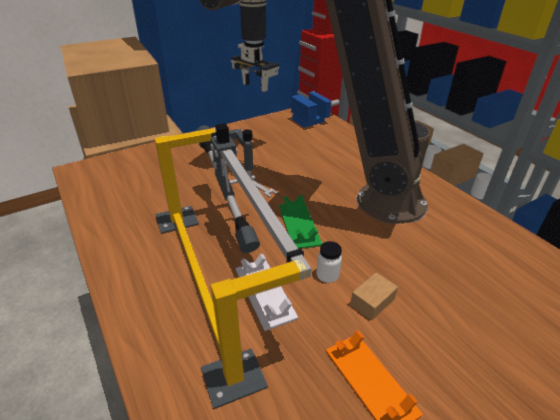

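View pics/top0.png

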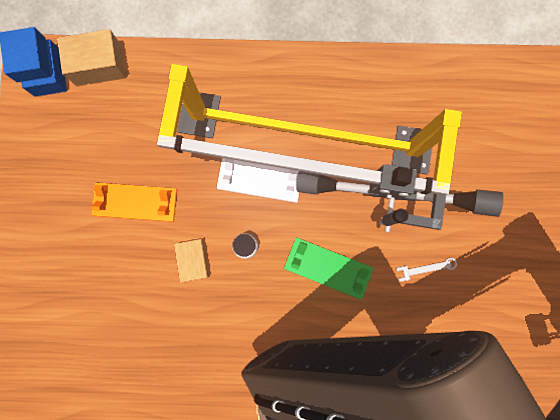

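The scene view shows the gantry, with the aluminium stand near (268,290) and green and orange decoys. In the top view the knob is at about (397,216), the trolley post at (402,175), the stand at (258,180) and the rail runs from (165,145) to (450,187).

```bash
python3 - <<'E'
from h import *
def sel(n,box,zl,zh,extra=None):
    f=np.load(f"{n}0.npz"); W=f["W"]; im=f["im"].astype(int)
    u0,v0,u1,v1=box; w=W[v0:v1,u0:u1].reshape(-1,3); c=im[v0:v1,u0:u1].reshape(-1,3)
    m=(w[:,2]>zl)&(w[:,2]<zh)
    if extra is not None: m&=extra(c)
    return w[m],c[m]
def rect(w):
    (c,s,a)=cv2.minAreaRect((w[:,:2]*1000).astype(np.float32)); return np.round(c,1),np.round(s,1),round(a,2),len(w),np.round(np.median(w[:,2])*1000,1)
# rail top
rail,_=sel("top",(155,130,385,190),.280,.296,lambda c:(c.max(1)-c.min(1)<40))
print("rail",rect(rail))
v=cv2.fitLine((rail[:,:2]).astype(np.float32),cv2.DIST_HUBER,0,.01,.01).ravel(); yaw=np.arctan2(-v[0]*np.sign(v[1]),abs(v[1])); print("yaw",yaw,v)
for n,b in(("top",(380,200,415,235)),("scene",(235,120,260,150))):
    w,_=sel(n,b,.300,.316); print("knob",n,rect(w) if len(w)>3 else len(w))
for n,b in(("top",(380,155,425,200)),("scene",(205,115,240,150))):
    w,_=sel(n,b,.338,.352); print("post",n,rect(w) if len(w)>3 else len(w))
st,_=sel("top",(205,150,310,210),.004,.016,lambda c:(c.max(1)-c.min(1)<40)); print("stand top",rect(st))
f=np.load("scene0.npz");
st2,_=sel("scene",(230,250,305,335),.004,.016,lambda c:(c.max(1)-c.min(1)<40)&(c.min(1)>110)); print("stand scene",rect(st2))
ax=np.array([-np.sin(yaw),np.cos(yaw)]); nx=np.array([np.cos(yaw),np.sin(yaw)])
for nm,w in(("top",st),("scene",st2)):
    a=w[:,:2]@ax; b=w[:,:2]@nx; print(nm,"stand along",np.percentile(a,[1,99]),"across",np.percentile(b,[1,99]))
a=rail[:,:2]@ax;b=rail[:,:2]@nx; print("rail along",a.min(),a.max(),"across",np.percentile(b,[2,50,98]))
v,_=sel("top",(205,150,310,210),.03,.06); print("Vs",len(v), np.percentile(v[:,:2]@ax,[1,99]))
E
```

```text
rail (array([567.3,  96.6]), array([484.6,  47.1]), 82.7, 2606, np.float64(288.6))
yaw -0.14515705 [0.14464784 0.9894832  0.5724539  0.0951637 ]
knob top (array([ 458.8, -171.7]), array([25.4, 26.6]), 61.26, 148, np.float64(308.1))
knob scene (array([ 460.5, -168.2]), array([28.2, 23.6]), 81.58, 65, np.float64(309.1))
post top (array([ 535. , -168.5]), array([30.1, 29.7]), 81.65, 233, np.float64(344.2))
post scene (array([ 535.3, -167.1]), array([34. , 30.2]), 80.93, 93, np.float64(345.6))
stand top (array([576.2, 129.3]), array([219.,  86.]), 81.74, 2019, np.float64(9.7))
stand scene (array([572.6, 131.9]), array([216.8,  76.6]), 82.02, 809, np.float64(10.8))
top stand along [0.10715604 0.31872001] across [0.50931613 0.59282864]
scene stand along [0.11268435 0.32038214] across [0.51036704 0.58389959]
rail along -0.06501355348068044 0.4199255984429229 across [0.54179862 0.55258351 0.56488157]
Vs 290 [0.11708787 0.30601154]
```

{"op": "servo_tool", "data": {"moves": [{"dx": 0.0286,"dy": 0.0481,"dz": 0.015,"roll": -2.32,"jaw": 1},{"dx": 0.0286,"dy": 0.0481,"dz": 0.015,"roll": -2.32,"jaw": 1},{"dx": 0.0286,"dy": 0.0481,"dz": 0.015,"roll": -2.32,"jaw": 1},{"dx": 0.0286,"dy": 0.0481,"dz": 0.015,"roll": -2.32,"jaw": 1},{"dx": 0.0286,"dy": 0.0481,"dz": 0.015,"roll": -2.32,"jaw": 1},{"dx": 0.0286,"dy": 0.0481,"dz": 0.015,"roll": -2.32,"jaw": 1},{"dx": 0.0286,"dy": 0.0481,"dz": 0.015,"roll": -2.32,"jaw": 1},{"dx": 0.0286,"dy": 0.0481,"dz": 0.015,"roll": -2.32,"jaw": 1},{"dx": 0.0286,"dy": 0.0481,"dz": 0.015,"roll": -2.32,"jaw": 1},{"dx": 0.0286,"dy": 0.0481,"dz": 0.01,"roll": -2.32,"jaw": 1}], "newtons": 30}}

```text
t: 1.35
eef_pos: [0.4599, -0.1696, 0.3723]
ee_rot: [3.141, 0.001, 2.995]
force: [0.7, -0.9, 0.2]
width: 0.0875
gripper_force: 0.0
```

{"op": "servo_tool", "data": {"moves": [{"dx": -0.0005,"dy": -0.001,"dz": -0.035,"jaw": 1},{"dz": -0.035,"jaw": 0.7},{"dz": -0.0215,"jaw": 0.5},{"jaw": 0},{"jaw": 0},{"jaw": 0},{"jaw": 0},{"jaw": 0},{"jaw": 0},{"jaw": 0}]}}

```text
$.moves[0]: bad value
```

{"op": "servo_tool", "data": {"moves": [{"dx": -0.001,"dy": -0.001,"dz": -0.035,"jaw": 1},{"dz": -0.035,"jaw": 0.7},{"dz": -0.0215,"jaw": 0.5},{"jaw": 0},{"jaw": 0},{"jaw": 0},{"jaw": 0},{"jaw": 0},{"jaw": 0},{"jaw": 0}]}}

```text
$.moves[0]: bad value
```

{"op": "servo_tool", "data": {"moves": [{"dx": -0.001,"dy": -0.001,"dz": -0.035,"roll": 0,"jaw": 1},{"dx": 0,"dy": 0,"dz": -0.035,"roll": 0,"jaw": 0.7},{"dx": 0,"dy": 0,"dz": -0.0215,"roll": 0,"jaw": 0.5},{"dx": 0,"dy": 0,"dz": 0,"roll": 0,"jaw": 0},{"dx": 0,"dy": 0,"dz": 0,"roll": 0,"jaw": 0},{"dx": 0,"dy": 0,"dz": 0,"roll": 0,"jaw": 0},{"dx": 0,"dy": 0,"dz": 0,"roll": 0,"jaw": 0},{"dx": 0,"dy": 0,"dz": 0,"roll": 0,"jaw": 0},{"dx": 0,"dy": 0,"dz": 0,"roll": 0,"jaw": 0},{"dx": 0,"dy": 0,"dz": 0,"roll": 0,"jaw": 0}]}}

```text
t: 2.6
eef_pos: [0.4587, -0.1721, 0.2805]
ee_rot: [3.141, 0.001, 2.997]
force: [0.1, 3.8, 5.1]
width: 0.0278
gripper_force: 30.0
```

{"op": "servo_tool", "data": {"moves": [{"dx": 0,"dy": 0,"dz": 0.009,"roll": 0,"jaw": 0},{"dx": 0,"dy": 0,"dz": 0.009,"roll": 0,"jaw": 0},{"dx": 0,"dy": 0,"dz": 0.009,"roll": 0,"jaw": 0},{"dx": 0,"dy": 0,"dz": 0.009,"roll": 0,"jaw": 0},{"dx": 0,"dy": 0,"dz": 0.001,"roll": 0,"jaw": 0},{"dx": 0,"dy": 0,"dz": 0,"roll": 0,"jaw": 0},{"dx": 0,"dy": 0,"dz": 0,"roll": 0,"jaw": 0},{"dx": 0,"dy": 0,"dz": 0,"roll": 0,"jaw": 1},{"dx": 0,"dy": 0,"dz": 0,"roll": 0,"jaw": 1},{"dx": 0,"dy": 0,"dz": 0,"roll": 0,"jaw": 1}]}}

```text
t: 3.85
eef_pos: [0.4582, -0.1726, 0.3176]
ee_rot: [-3.141, 0.0, 2.996]
force: [0.3, 0.2, 1.6]
width: 0.0514
gripper_force: 0.0
```

```bash
python3 - <<'E'
from h import *
for n in ("top","scene"):
    im,d=grab_frame(n); cv2.imwrite(f"pics/{n}1.png",im[...,::-1]); W=cloud(n,d); np.savez(f"{n}1.npz",im=im,W=W)
    w=W.reshape(-1,3); 
    for nm,c,r in(("post",(.535,-.168),.06),("knob",(.459,-.171),.03)):
        q=w[(np.hypot(w[:,0]-c[0],w[:,1]-c[1])<r)&(w[:,2]>.337)&(w[:,2]<.351)]
        print(n,nm,len(q), cv2.minAreaRect((q[:,:2]*1000).astype(np.float32)) if len(q)>4 else "", np.median(q[:,2]) if len(q) else "")
E
```

```text
top post 0  
top knob 0  
scene post 96 ((536.37353515625, -164.79164123535156), (28.728111267089844, 29.993938446044922), 82.66189575195312) 0.3457962086666486
scene knob 20 ((466.061279296875, -180.5018310546875), (41.14775085449219, 8.442283630371094), 83.62866973876953) 0.3421634740310848
```

View pics/scene1.png

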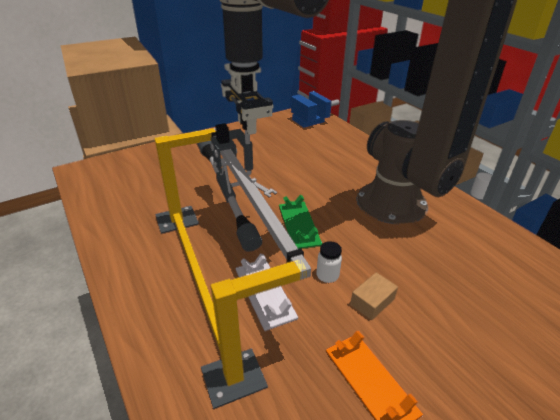

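{"op": "servo_tool", "data": {"moves": [{"dx": 0,"dy": 0,"dz": 0.055,"roll": 0,"jaw": 1},{"dx": 0.04,"dy": 0.004,"dz": 0,"roll": 0,"jaw": 1},{"dx": 0.038,"dy": 0.003,"dz": 0,"roll": 0,"jaw": 0.9},{"dx": 0,"dy": 0,"dz": -0.02,"roll": 0,"jaw": 0.8},{"dx": 0,"dy": 0,"dz": -0.039,"roll": 0,"jaw": 0.7},{"dx": 0,"dy": 0,"dz": 0,"roll": 0,"jaw": 0},{"dx": 0,"dy": 0,"dz": 0,"roll": 0,"jaw": 0},{"dx": 0,"dy": 0,"dz": 0,"roll": 0,"jaw": 0},{"dx": 0,"dy": 0,"dz": 0,"roll": 0,"jaw": 0},{"dx": 0,"dy": 0,"dz": 0,"roll": 0,"jaw": 0}], "newtons": 50}}

```text
t: 5.2
eef_pos: [0.537, -0.1657, 0.3148]
ee_rot: [-3.141, 0.003, 2.997]
force: [-0.9, 0.4, 6.5]
width: 0.0294
gripper_force: 50.0
```

```bash
cat >> h.py <<'E'
from scipy.optimize import least_squares
AX=np.array([.1447,.9895]); NX=np.array([.9895,-.1447]); OFF=[0.0]
def resid(th,P):   # P: along-rel-pivot, across-rel-rail, z-rel-pivot
    c,s=np.cos(th),np.sin(th)
    y=P[:,0]*c+P[:,2]*s; z=-P[:,0]*s+P[:,2]*c+.095
    r=np.hypot(P[:,1],z); a=np.abs(y)
    d=np.where(a<.18,r-.011,r-.028); d=np.where(a>.24,.05,d); return d
def angle(W,s):
    w=W.reshape(-1,3); w=w[(w[:,2]>.062)&(w[:,2]<.26)]
    P=np.c_[w[:,:2]@AX-s, w[:,:2]@NX-.5535, w[:,2]-.235]
    P=P[(abs(P[:,1])<.035)&(abs(P[:,0])<.26)&(abs(P[:,0])>.06)]
    g=np.arange(-.5,.5,.01); n=[(abs(resid(t,P))<.005).sum() for t in g]
    f=least_squares(resid,g[int(np.argmax(n))],loss="soft_l1",f_scale=.002,args=(P,),diff_step=1e-3)
    return f.x[0],max(n)
def film(n,name="scene"):
    out=[]
    for i in range(n):
        st=get_state(); im,d=grab_frame(name); s=st["eef_pos"][:2]@AX
        a,k=angle(cloud(name,d),s); out.append((st["t"],a,k,s))
    return np.array(out)
def fit(o,w0=2*np.pi/1.37,freew=True):
    t0=o[-1,0]
    f=lambda p:p[0]*np.cos(p[3]*(o[:,0]-t0))+p[1]*np.sin(p[3]*(o[:,0]-t0))+p[2]-o[:,1]
    r=least_squares(lambda p:f(p) if freew else f(np.r_[p,w0]),([.1,.1,0,w0] if freew else [.1,.1,0]),loss="soft_l1",f_scale=.01)
    p=r.x if freew else np.r_[r.x,w0]
    print("A,B,c,T",p[:3].round(4),2*np.pi/p[3],"amp",np.hypot(p[0],p[1]),"rms",np.sqrt(np.mean(f(r.x)**2) if freew else 0),"tlast",t0)
    return p,t0
E
python3 - <<'E'
from h import *
o=film(30); np.save("f1.npy",o); np.set_printoptions(precision=4,suppress=True); print(o)
p,t0=fit(o); fit(o,freew=False); print(get_state()["t"],get_state()["eef_pos"])
E
```

```text
[[  5.2     -0.0829 749.      -0.0862]
 [  5.25    -0.1391 709.      -0.0862]
 [  5.3     -0.19   678.      -0.0862]
 [  5.35    -0.2303 624.      -0.0863]
 [  5.4     -0.2603 631.      -0.0862]
 [  5.45    -0.2765 622.      -0.0863]
 [  5.5     -0.2764 639.      -0.0863]
 [  5.55    -0.2625 627.      -0.0863]
 [  5.6     -0.2344 630.      -0.0862]
 [  5.65    -0.1953 668.      -0.0862]
 [  5.7     -0.1462 711.      -0.0863]
 [  5.75    -0.0892 763.      -0.0863]
 [  5.8     -0.0273 753.      -0.0862]
 [  5.85     0.0397 753.      -0.0863]
 [  5.9      0.0996 733.      -0.0862]
 [  5.95     0.1544 696.      -0.0863]
 [  6.       0.204  631.      -0.0863]
 [  6.05     0.2468 603.      -0.0862]
 [  6.1      0.2667 574.      -0.0863]
 [  6.15     0.2788 560.      -0.0863]
 [  6.2      0.2778 564.      -0.0862]
 [  6.25     0.262  577.      -0.0863]
 [  6.3      0.2296 616.      -0.0863]
 [  6.35     0.1856 648.      -0.0862]
 [  6.4      0.1334 710.      -0.0862]
 [  6.45     0.0751 737.      -0.0863]
 [  6.5      0.013  746.      -0.0863]
 [  6.55    -0.0508 751.      -0.0862]
 [  6.6     -0.1099 751.      -0.0863]
 [  6.65    -0.1644 713.      -0.0862]]
A,B,c,T [-0.1675 -0.2232  0.0015] 1.3751842367503653 amp 0.2790512231426065 rms 0.0012930745622861662 tlast 6.65
A,B,c,T [-0.1702 -0.2215  0.0019] 1.37 amp 0.27935585284598374 rms 0.0 tlast 6.65
6.7 [ 0.537  -0.1657  0.3147]
```

```bash
cat > plan.py <<'E'
from h import *
from scipy.optimize import minimize
def plan(th0,om0,travel,N,w=2*np.pi/1.373,xlo=-.001,xhi=.39,thmax=.285):
    g=9.81; L=g/w**2; T=.125; S=5; dt=T/S
    # linear response: states sampled at S per row; velocity impulses at row edges
    tt=np.arange(1,N*S+1)*dt
    free=th0*np.cos(w*tt)+om0/w*np.sin(w*tt); freed=-th0*w*np.sin(w*tt)+om0*np.cos(w*tt)
    M=np.zeros((N*S,N)); Md=np.zeros((N*S,N))
    for k in range(N):
        for e,sg in((k,1),(k+1,-1)):
            d=tt-e*T; on=d>=-1e-9
            M[:,k]+=on*sg*(-1/L/w)*np.sin(w*d)/T; Md[:,k]+=on*sg*(-1/L)*np.cos(w*d)/T
    D=np.diff(np.eye(N+2)[:,1:-1],axis=0); D2=np.diff(D,axis=0)
    H=D.T@D+D2.T@D2
    cons=[dict(type="eq",fun=lambda d:np.r_[(d.sum()-travel)*10,free[-1]+M[-1]@d,(freed[-1]+Md[-1]@d)/w]),
          dict(type="ineq",fun=lambda d:np.r_[thmax-free-M@d,thmax+free+M@d,(np.cumsum(d)-xlo)*5,(xhi-np.cumsum(d))*5])]
    r=minimize(lambda d:1e3*d@H@d,np.full(N,travel/N),jac=lambda d:2e3*H@d,constraints=cons,bounds=[(-.05,.05)]*N,options=dict(maxiter=500))
    d=r.x; print(r.message,"max th",abs(free+M@d).max(),"end",free[-1]+M[-1]@d,freed[-1]+Md[-1]@d,"x",np.cumsum(d).min(),np.cumsum(d).max())
    print("d",d.round(4)); 
    for k in range(0,N,10): print([{"dx":round(AX[0]*v,4),"dy":round(AX[1]*v,4)} for v in d[k:k+10]])
    return d
def now(p,t0,t): # state at t
    w=p[3]; u=w*(t-t0); return p[0]*np.cos(u)+p[1]*np.sin(u), w*(-p[0]*np.sin(u)+p[1]*np.cos(u))
E
python3 - <<'E'
from plan import *
o=np.load("f1.npy"); p,t0=fit(o); a=now(p,t0,6.70); print(a)
for N in (20,): plan(*a,.298,N)
# stand refine from scene1/top0
for n,k in(("top",0),("scene",1)):
    f=np.load(f"{n}{k}.npz"); W=f["W"].reshape(-1,3); c=f["im"].reshape(-1,3).astype(int)
    P=np.c_[W[:,:2]@AX-.213,W[:,:2]@NX-.5535]
    m=(W[:,2]>.004)&(W[:,2]<.014)&(abs(P[:,0])<.13)&(abs(P[:,1])<.055)&(c.max(1)-c.min(1)<30)
    q=P[m]; 
    for lo,hi in((-.04,-.02),(-.02,0),(0,.02),(.02,.04)):
        b=q[(q[:,1]>lo)&(q[:,1]<hi),0]; print(n,lo,len(b),np.percentile(b,[.5,99.5]).round(4) if len(b)>20 else "")
E
```

```text
A,B,c,T [-0.1675 -0.2232  0.0015] 1.3751842367503653 amp 0.2790512231426065 rms 0.0012930745622861662 tlast 6.65
(np.float64(-0.21365989173957983), np.float64(-0.8201159389901462))
Optimization terminated successfully max th 0.2769102751337006 end -5.995204332975845e-15 8.570921750106208e-14 x -0.0009999999999998018 0.29800000000000004
d [-0.001   0.      0.0041  0.0113  0.02    0.0279  0.0328  0.0334  0.0296
  0.0226  0.0145  0.0078  0.0043  0.0046  0.0083  0.0136  0.018   0.0195
  0.0168  0.0098]
[{'dx': np.float64(-0.0001), 'dy': np.float64(-0.001)}, {'dx': np.float64(0.0), 'dy': np.float64(0.0)}, {'dx': np.float64(0.0006), 'dy': np.float64(0.0041)}, {'dx': np.float64(0.0016), 'dy': np.float64(0.0112)}, {'dx': np.float64(0.0029), 'dy': np.float64(0.0198)}, {'dx': np.float64(0.004), 'dy': np.float64(0.0276)}, {'dx': np.float64(0.0047), 'dy': np.float64(0.0325)}, {'dx': np.float64(0.0048), 'dy': np.float64(0.0331)}, {'dx': np.float64(0.0043), 'dy': np.float64(0.0293)}, {'dx': np.float64(0.0033), 'dy': np.float64(0.0224)}]
[{'dx': np.float64(0.0021), 'dy': np.float64(0.0144)}, {'dx': np.float64(0.0011), 'dy': np.float64(0.0077)}, {'dx': np.float64(0.0006), 'dy': np.float64(0.0042)}, {'dx': np.float64(0.0007), 'dy': np.float64(0.0046)}, {'dx': np.float64(0.0012), 'dy': np.float64(0.0082)}, {'dx': np.float64(0.002), 'dy': np.float64(0.0134)}, {'dx': np.float64(0.0026), 'dy': np.float64(0.0178)}, {'dx': np.float64(0.0028), 'dy': np.float64(0.0193)}, {'dx': np.float64(0.0024), 'dy': np.float64(0.0166)}, {'dx': np.float64(0.0014), 'dy': np.float64(0.0097)}]
top -0.04 525 [-0.1106  0.1059]
top -0.02 433 [-0.1055  0.1066]
top 0 421 [-0.095   0.1062]
top 0.02 423 [-0.0979  0.1061]
scene -0.04 209 [-0.0981  0.1074]
scene -0.02 203 [-0.0778  0.1077]
scene 0 174 [-0.0783  0.107 ]
scene 0.02 315 [-0.1121  0.1076]
```

{"op": "servo_tool", "data": {"moves": [{"dx": 0,"dy": -0.001,"dz": 0,"roll": 0,"jaw": 0},{"dx": 0,"dy": 0,"dz": 0,"roll": 0,"jaw": 0},{"dx": 0.0006,"dy": 0.0041,"dz": 0,"roll": 0,"jaw": 0},{"dx": 0.0016,"dy": 0.0112,"dz": 0,"roll": 0,"jaw": 0},{"dx": 0.0029,"dy": 0.0198,"dz": 0,"roll": 0,"jaw": 0},{"dx": 0.004,"dy": 0.0276,"dz": 0,"roll": 0,"jaw": 0},{"dx": 0.0047,"dy": 0.0325,"dz": 0,"roll": 0,"jaw": 0},{"dx": 0.0048,"dy": 0.0331,"dz": 0,"roll": 0,"jaw": 0},{"dx": 0.0043,"dy": 0.0293,"dz": 0,"roll": 0,"jaw": 0},{"dx": 0.0033,"dy": 0.0224,"dz": 0,"roll": 0,"jaw": 0}]}}

```text
t: 7.95
eef_pos: [0.5634, 0.0143, 0.3148]
ee_rot: [-3.141, 0.003, 2.997]
force: [2.0, -3.0, 5.3]
width: 0.0298
gripper_force: 50.0
```

{"op": "servo_tool", "data": {"moves": [{"dx": 0.0021,"dy": 0.0144,"dz": 0,"roll": 0,"jaw": 0},{"dx": 0.0011,"dy": 0.0077,"dz": 0,"roll": 0,"jaw": 0},{"dx": 0.0006,"dy": 0.0042,"dz": 0,"roll": 0,"jaw": 0},{"dx": 0.0007,"dy": 0.0046,"dz": 0,"roll": 0,"jaw": 0},{"dx": 0.0012,"dy": 0.0082,"dz": 0,"roll": 0,"jaw": 0},{"dx": 0.002,"dy": 0.0134,"dz": 0,"roll": 0,"jaw": 0},{"dx": 0.0026,"dy": 0.0178,"dz": 0,"roll": 0,"jaw": 0},{"dx": 0.0028,"dy": 0.0193,"dz": 0,"roll": 0,"jaw": 0},{"dx": 0.0024,"dy": 0.0166,"dz": 0,"roll": 0,"jaw": 0},{"dx": 0.0014,"dy": 0.0097,"dz": 0,"roll": 0,"jaw": 0}]}}

```text
t: 9.2
eef_pos: [0.5804, 0.13, 0.3148]
ee_rot: [3.141, 0.003, 2.997]
force: [1.1, -2.7, 5.5]
width: 0.0297
gripper_force: 50.0
```

```bash
python3 - <<'E'
from h import *
o=film(24); np.save("f2.npy",o); np.set_printoptions(precision=4,suppress=True); print(o[::3])
p,t0=fit(o[2:],freew=False); s=get_state(); print(s["t"],s["eef_pos"],s["force"],s["width"])
E
```

```text
[[   9.2       0.     1238.        0.2126]
 [   9.35      0.0024 1251.        0.2133]
 [   9.5       0.014  1237.        0.213 ]
 [   9.65      0.0191 1235.        0.2129]
 [   9.8       0.0158 1245.        0.2129]
 [   9.95      0.0057 1237.        0.2128]
 [  10.1       0.     1229.        0.2129]
 [  10.25     -0.0167 1244.        0.2128]]
A,B,c,T [-0.018  -0.0005  0.0013] 1.37 amp 0.018014884767547583 rms 0.0 tlast 10.35
10.4 [0.5805 0.1302 0.3147] [2.0943 2.2346 6.6592] 0.029943788483648696
```

```bash
sed -i 's/f=least_squares(resid,g\[int(np.argmax(n))\],/f=least_squares(lambda x,P:resid(x-1,P),g[int(np.argmax(n))]+1,/; s/return f.x\[0\],max(n)/return f.x[0]-1,max(n)/' h.py
python3 - <<'E'
from plan import *
o=np.load("f2.npy"); o=o[(o[:,0]>9.3)&(abs(o[:,1])>1e-4)]; print(len(o)); p,t0=fit(o,freew=False); a=now(p,t0,10.40); print(a)
plan(*a,-.002,10,w=p[3],xlo=-.05)
E
```

```text
19
A,B,c,T [-0.0189  0.0001  0.0005] 1.37 amp 0.018949909569701953 rms 0.0 tlast 10.35
(np.float64(-0.01842033988599563), np.float64(0.02040252211050116))
Optimization terminated successfully max th 0.017102428253542006 end -6.04724603725515e-14 4.916830831369623e-13 x -0.004056825961851638 0.001752177104174176
d [-0.0016 -0.0018 -0.0007  0.0009  0.002   0.002   0.001  -0.0005 -0.0017
 -0.0015]
[{'dx': np.float64(-0.0002), 'dy': np.float64(-0.0016)}, {'dx': np.float64(-0.0003), 'dy': np.float64(-0.0018)}, {'dx': np.float64(-0.0001), 'dy': np.float64(-0.0007)}, {'dx': np.float64(0.0001), 'dy': np.float64(0.0009)}, {'dx': np.float64(0.0003), 'dy': np.float64(0.0019)}, {'dx': np.float64(0.0003), 'dy': np.float64(0.002)}, {'dx': np.float64(0.0001), 'dy': np.float64(0.001)}, {'dx': np.float64(-0.0001), 'dy': np.float64(-0.0005)}, {'dx': np.float64(-0.0002), 'dy': np.float64(-0.0016)}, {'dx': np.float64(-0.0002), 'dy': np.float64(-0.0015)}]
```

{"op": "servo_tool", "data": {"moves": [{"dx": -0.0002,"dy": -0.0016,"dz": 0,"roll": 0,"jaw": 0},{"dx": -0.0003,"dy": -0.0018,"dz": 0,"roll": 0,"jaw": 0},{"dx": -0.0001,"dy": -0.0007,"dz": 0,"roll": 0,"jaw": 0},{"dx": 0.0001,"dy": 0.0009,"dz": 0,"roll": 0,"jaw": 0},{"dx": 0.0003,"dy": 0.0019,"dz": 0,"roll": 0,"jaw": 0},{"dx": 0.0003,"dy": 0.002,"dz": 0,"roll": 0,"jaw": 0},{"dx": 0.0001,"dy": 0.001,"dz": 0,"roll": 0,"jaw": 0},{"dx": -0.0001,"dy": -0.0005,"dz": 0,"roll": 0,"jaw": 0},{"dx": -0.0002,"dy": -0.0016,"dz": 0,"roll": 0,"jaw": 0},{"dx": -0.0002,"dy": -0.0015,"dz": 0,"roll": 0,"jaw": 0}]}}

```text
t: 11.65
eef_pos: [0.5802, 0.1282, 0.3148]
ee_rot: [3.14, 0.003, 2.997]
force: [1.8, 1.9, 6.3]
width: 0.0295
gripper_force: 50.0
```

```bash
python3 - <<'E'
from h import *
o=film(30); np.save("f3.npy",o); np.set_printoptions(precision=4,suppress=True); print(o[::3])
p,t0=fit(o[3:],freew=False); s=get_state(); print(s["t"],s["eef_pos"],s["force"],s["width"])
im,d=grab_frame("scene"); cv2.imwrite("pics/scene3.png",im[...,::-1])
W=cloud("scene",d); w=W.reshape(-1,3); c=im.reshape(-1,3).astype(int)
P=np.c_[w[:,:2]@AX-.2109,w[:,:2]@NX-.5535,w[:,2]]
q=P[(abs(P[:,1])<.032)&(P[:,2]>.1)&(P[:,2]<.18)&(abs(P[:,0])<.3)]; print("shaft ends",np.percentile(q[:,0],[.2,99.8]),"mid",np.percentile(q[:,0],[.2,99.8]).mean())
m=(P[:,2]>.004)&(P[:,2]<.014)&(abs(P[:,0])<.13)&(abs(P[:,1])<.055)&(c.max(1)-c.min(1)<30); print("stand",np.percentile(P[m][:,0],[.5,99.5]))
k=w[(np.hypot(w[:,0]-.459,w[:,1]+.171)<.02)&(w[:,2]>.29)]; print("knob top",len(k),np.percentile(k[:,2],[50,95]))
E
```

```text
[[  11.65     -0.0006 1234.        0.2109]
 [  11.8       0.0046 1237.        0.2107]
 [  11.95      0.0056 1223.        0.2107]
 [  12.1       0.0043 1217.        0.2107]
 [  12.25      0.005  1221.        0.2107]
 [  12.4       0.0005 1208.        0.2107]
 [  12.55     -0.0015 1226.        0.2107]
 [  12.7      -0.0029 1226.        0.2107]
 [  12.85     -0.0002 1239.        0.2107]
 [  13.       -0.0006 1224.        0.2107]]
A,B,c,T [0.0003 0.0037 0.0019] 1.37 amp 0.0037093669693557788 rms 0.0 tlast 13.1
13.15 [0.5802 0.1281 0.3148] [0.8525 0.5108 6.3787] 0.029608301466359697
shaft ends [-0.2326  0.2359] mid 0.0016556591970889878
stand [-0.1077  0.1096]Traceback (most recent call last):
  File "<stdin>", line 9, in <module>
    return _quantile_unchecked(
        a, q, axis, out, overwrite_input, method, keepdims, weights)
    return _ureduce(a,
                    func=_quantile_ureduce_func,
    ...<5 lines>...
                    overwrite_input=overwrite_input,
                    method=method)
    r = func(a, **kwargs)
    result = _quantile(arr,
                       quantiles=q,
    ...<2 lines>...
                       out=out,
                       weights=wgt)
    slices_having_nans = np.isnan(arr[-1, ...])
                                  ~~~^^^^^^^^^
IndexError: index -1 is out of bounds for axis 0 with size 0
```

View pics/scene3.png

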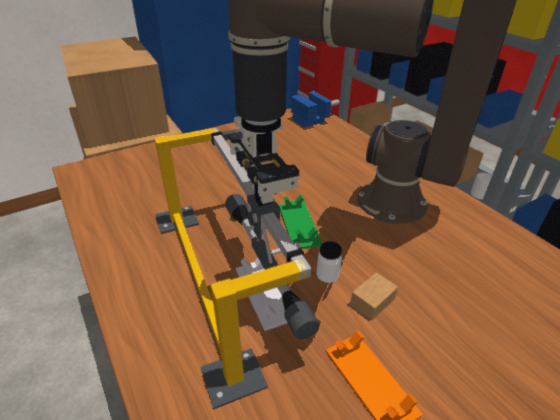

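The shaft hangs level over the aluminium stand, with its cups at (238,208) and (300,315). It is centred within about 1 mm, and the residual swing is about 0.004 rad. I'll hold for several seconds, then release.

{"op": "servo_tool", "data": {"moves": [{"dx": 0,"dy": 0,"dz": 0,"roll": 0,"jaw": 0},{"dx": 0,"dy": 0,"dz": 0,"roll": 0,"jaw": 0},{"dx": 0,"dy": 0,"dz": 0,"roll": 0,"jaw": 0},{"dx": 0,"dy": 0,"dz": 0,"roll": 0,"jaw": 0},{"dx": 0,"dy": 0,"dz": 0,"roll": 0,"jaw": 0},{"dx": 0,"dy": 0,"dz": 0,"roll": 0,"jaw": 0},{"dx": 0,"dy": 0,"dz": 0,"roll": 0,"jaw": 0},{"dx": 0,"dy": 0,"dz": 0,"roll": 0,"jaw": 0},{"dx": 0,"dy": 0,"dz": 0,"roll": 0,"jaw": 0},{"dx": 0,"dy": 0,"dz": 0,"roll": 0,"jaw": 0}]}}

```text
t: 14.45
eef_pos: [0.5802, 0.128, 0.3148]
ee_rot: [3.14, 0.003, 2.997]
force: [1.2, 1.1, 6.3]
width: 0.0299
gripper_force: 50.0
```

{"op": "servo_tool", "data": {"moves": [{"dx": 0,"dy": 0,"dz": 0,"roll": 0,"jaw": 0},{"dx": 0,"dy": 0,"dz": 0,"roll": 0,"jaw": 0},{"dx": 0,"dy": 0,"dz": 0,"roll": 0,"jaw": 0},{"dx": 0,"dy": 0,"dz": 0,"roll": 0,"jaw": 0},{"dx": 0,"dy": 0,"dz": 0,"roll": 0,"jaw": 0},{"dx": 0,"dy": 0,"dz": 0,"roll": 0,"jaw": 0},{"dx": 0,"dy": 0,"dz": 0,"roll": 0,"jaw": 0},{"dx": 0,"dy": 0,"dz": 0,"roll": 0,"jaw": 0},{"dx": 0,"dy": 0,"dz": 0,"roll": 0,"jaw": 0},{"dx": 0,"dy": 0,"dz": 0,"roll": 0,"jaw": 0}]}}

```text
t: 15.7
eef_pos: [0.5802, 0.1281, 0.3148]
ee_rot: [3.14, 0.003, 2.997]
force: [1.4, 0.9, 6.4]
width: 0.0298
gripper_force: 50.0
```

```bash
python3 - <<'E'
from h import *
o=film(28); p,t0=fit(o,freew=False); print(o[:,1].round(4),get_state()["t"])
E
```

```text
A,B,c,T [-0.0023  0.0025  0.0016] 1.37 amp 0.0034138747848095675 rms 0.0 tlast 17.05
[ 0.0008  0.0003  0.0015  0.0022  0.002   0.002   0.0029  0.0033  0.0038
  0.0046  0.0061  0.0054  0.005   0.0051  0.004   0.0053  0.0006  0.0015
 -0.0006 -0.0015 -0.0022 -0.0031 -0.002  -0.0001 -0.001  -0.0007 -0.0015
 -0.0006] 17.1
```

Still to about 0.0035 rad. Now I let go, straighten up clear of the post, and check.

{"op": "servo_tool", "data": {"moves": [{"dx": 0,"dy": 0,"dz": 0,"roll": 0,"jaw": 0.4},{"dx": 0,"dy": 0,"dz": 0,"roll": 0,"jaw": 0.5},{"dx": 0,"dy": 0,"dz": 0,"roll": 0,"jaw": 0.6},{"dx": 0,"dy": 0,"dz": 0,"roll": 0,"jaw": 0.8},{"dx": 0,"dy": 0,"dz": 0,"roll": 0,"jaw": 1},{"dx": 0,"dy": 0,"dz": 0,"roll": 0,"jaw": 1},{"dx": 0,"dy": 0,"dz": 0.02,"roll": 0,"jaw": 1},{"dx": 0,"dy": 0,"dz": 0.03,"roll": 0,"jaw": 1},{"dx": 0,"dy": 0,"dz": 0.03,"roll": 0,"jaw": 1},{"dx": 0,"dy": 0,"dz": 0,"roll": 0,"jaw": 1}]}}

```text
t: 18.35
eef_pos: [0.58, 0.1278, 0.3958]
ee_rot: [3.139, 0.004, 2.996]
force: [0.8, -0.2, -0.3]
width: 0.0877
gripper_force: 0.0
```

```bash
python3 - <<'E'
from h import *
o=film(28); p,t0=fit(o,freew=False); print(o[:,1].round(4),get_state()["t"],get_state()["eef_pos"],get_state()["width"])
for n in("scene","top"):
    im,d=grab_frame(n); cv2.imwrite(f"pics/{n}4.png",im[...,::-1]); w=cloud(n,d).reshape(-1,3)
    P=np.c_[w[:,:2]@AX-.2109,w[:,:2]@NX-.5535,w[:,2]]
    q=P[(abs(P[:,1])<.04)&(abs(P[:,0])<.05)&(P[:,2]>.337)&(P[:,2]<.352)]
    k=w[(np.hypot(w[:,0]-.459,w[:,1]+.171)<.025)&(w[:,2]>.29)]
    print(n,"post along",(q[:,0].min()+q[:,0].max())/2 if len(q) else None,len(q),"knob top",np.percentile(k[:,2],90) if len(k) else None)
    q=P[(abs(P[:,1])<.032)&(P[:,2]>.1)&(P[:,2]<.18)&(abs(P[:,0])<.3)]; print("shaft mid",np.percentile(q[:,0],[.2,99.8]).mean())
E
```

```text
A,B,c,T [-0.0032  0.0017  0.0021] 1.37 amp 0.003615390582178862 rms 0.0 tlast 19.7
[-0.0009 -0.0009 -0.      0.0013  0.003   0.0024  0.0038  0.0045  0.005
  0.0051  0.006   0.0048  0.0042  0.0053  0.0062  0.005   0.0038  0.0046
  0.0012  0.0008  0.     -0.     -0.     -0.0009 -0.002  -0.0003 -0.0008
 -0.0031] 19.75 [0.57917882 0.12766941 0.39307298] 0.08757988908562979
scene post along 0.002277040986163187 164 knob top 0.3198760337920859
shaft mid 0.0014514119763999328
top post along 0.0003551955807690188 134 knob top 0.34507091892166747
shaft mid -0.00022538865699608945
```

View pics/top4.png

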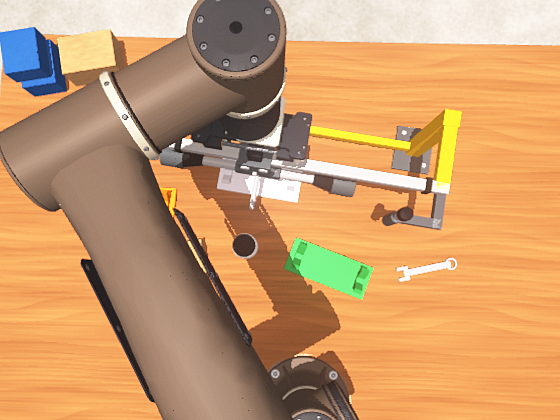

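The top view shows the shaft centred over the aluminium stand (about (258,180)). The pin is fully up, with the knob at (403,215) and its top at 0.345 m, and the gripper is clear. Handing in.

```bash
python3 -c "
from station import *
print(job_done())"
```

```text
the job is handed in; nothing more can be done
None
```

The job is handed in, with no verdict returned: the pin is fully up, the shaft hangs level and centred over the aluminium stand to about 1–2 mm with about 0.004 rad of swing left, the trolley is released, and the clock stood at about 20 s of the 54 s allowed.

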